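# Ratchet the rod clamp's lever back from its stop and tighten again

## Task

The long clamping lever on the rod clamp with the stop post has run up close to that post before the screw is tight. Lift the lever off its serrations, swing it back anticlockwise (seen from above) about a quarter turn without unscrewing the clamp, let it drop fully into the serrations again, then turn it clockwise until it stands close to the post once more, and let go with the lever down. Leave the short lever of the neighbouring clamp as it is.

Things in the scene. Friction and masses are not known exactly. Their poses are not given: they have to be found in the camera images.
- clamp: Rod clamp to work on: fixed aluminium block 70 (x) x 110 (y) x 42 mm high in a row of three, turned up to 20 degrees about z; it alone has a stop post and a lever with an upright grip (the others: a short ball-ended lever, a star knob). Origin: on the vertical screw's axis, at table height; z up. Directions below are anticlockwise from its x axis, seen from above.
- lever_grip (a point): Centre of the upright round black grip at the lever's end, 85 mm from the screw axis. Lever down, this point is 104 mm above the table; the grip runs from 81 to 125 mm, 19 mm thick at its foot, 25 at its top. Below it a flat arm 14 mm wide (68 to 80 mm above the table) leads to a hub 45 mm across, top 82 mm, screw end in it 93. Near the post, pinch it across the arm.
- stop_post (a point): Top centre of the stop post on the clamp's block: a plain steel pin 14 mm across, 113 mm high, 41 mm from the screw axis in direction 104.5 degrees. The arm touches it when the lever points in direction 124 degrees and cannot pass it, lifted or not.
- screw (a joint): Turn of the clamp's screw, rad, growing clockwise seen from above (tightening). Starts at 0.1 to 0.35; tight above 1.0; end stop at 2.6. While the serrations mesh it turns with the lever against 0.25 N m (3 N at the grip) and stays where left; while the lever is lifted it stands still. A black slot in its steel end, in the middle of the hub, shows its turn.
- lever (a joint): Turn of the lever relative to the screw, rad, growing clockwise seen from above; 0 at the start. The lever points in direction 150 degrees minus (screw + lever). The serrations have a pitch of 30 degrees, so it drops in at multiples of 0.52 rad; rounded teeth guide it in when it is let down near one.
- lever_lift (a joint): Height of the lever above its meshed place, m: 0 is fully down in the serrations, free to swing above 0.009, end stop at 0.018. Weight and a spring press it down, about 4 N when down and 6 N fully lifted; let go, it drops back.
- short_lever (a joint): Bystander: turn, rad, of the short lever (50 mm, ball end) on one of the two neighbouring clamps; 0 at the start. To be left alone.
There are look-alikes about, which are no part of the job. What is shaped like the clamp but red is not meant.

How it is judged:
On the way:
1. the lever is down in the serrations again, at least two serrations (60 degrees less 8) back from where it sat on the screw, the screw not yet turned up to tight (value of joint lever below -0.9 rad and value of joint lever_lift below 0.003 m and value of joint screw below 0.65 rad), for 0.1 s.
At the end, for the whole second after the job is handed in: The screw reads more than 1.0 rad and is at rest, the lever is down (lifted less than 3 mm), and it stands close to the post: within about 26 degrees of touching it (grip more than 42 mm along the clamp's +y from the axis) (value of joint screw above 1 rad and value of joint lever_lift below 0.003 m and y of lever_grip in the frame of clamp above 0.042 m and x of lever_grip in the frame of clamp below 0 m and velocity of joint screw below 0.05 rad/s).
It fails at once if the screw is turned back below -0.1 rad (clamp unscrewed) (value of joint screw below -0.1 rad).
It fails at once if the short lever of the neighbouring clamp is turned by more than 0.2 rad (value of joint short_lever above 0.2 rad or value of joint short_lever below -0.2 rad).
It also fails if it takes over 45 s, if anything falls off the work surface, if the arm or the gripper's body presses on something with over 40 N, if the wrist force passes 120 N, or if a joint passes its speed limit or range.

## Robot

A 7-joint arm with a two-finger parallel gripper is mounted at the origin on the work surface. World frame = base frame: x ahead of the robot, y to its left, z up, the work surface at z = 0. Lengths are in m, angles in rad, forces in N, time in s.
With the tool pointing down it reaches from about 0.425 to 1.025 m from the base axis. Payload 3.6 kg.
Tool frame: the origin (TCP) lies midway between the tips of the shut fingers; the grasp point (between the pads) lies 19 mm behind it; z points along the fingers, y is the direction in which the jaws open and shut (so a half turn about z gives the same grasp; the last joint's range is limited). The gripper opens to 85 mm and grips with 20 to 120 N. Pads are 22 mm wide; open, the fingers measure 114 mm over their backs; the gripper's body (76 mm by 85 mm) begins 54 mm behind the grasp point. The pads swing forward as they close: fully open they stand 13 mm farther back than shut.
Start: joints at [-1.403, 0.591, 0.048, 1.609, -0.033, 0.943, -0.034], TCP at [0.187, 0.7, 0.231] pointing down, gripper open.
Joint ranges: [-2.69, 2.69], [-0.47, 2.24], [-1.27, 1.36], [0.19, 2.51], [-1.53, 4.68], [0.08, 2.07], [-3.09, 3.09]. Speed limits (rad/s): [2.57, 2.57, 3.14, 3.14, 3.14, 3.14, 3.14].

## Interface

Orientations are given as a rotation vector (axis times angle).
In Python, from station import arm gives the robot as it stands.
- The arm moves only by the shell command python3 -m inch 'ROWS' [FORCE]. ROWS is JSON, a list of rows, each an object of numbers: "grip": the finger opening in cm, from 0 to 8.54; "dx", "dy", "dz": the shift along the tool's x, y, z in cm; "turn": the turn about the tool's z in units of 8 degrees (1.0 is 8 degrees). In form: [{"grip": .., "dx": .., "dy": .., "dz": .., "turn": ..}, ...]. A call has 1 to 8 rows; each row shifts and turns the pose as measured when the row begins, along the tool's axes as they then stand; what a row does not reach is not made up. A row lasts 1/10 s, in which the tool goes at most 50 mm and 8.59 degrees, less where a joint would pass 70% of its speed; a pose out of reach is approached as far as the arm can. A call is refused whole if a number of a shift passes 5 or a number of a turn 1, either way. A call with a gripper value outside its range is refused whole. The fingers move at their own pace and stop on an object; FORCE is the grip in N (left out, the last holds). Time passes only in rows, so rows that do not move let the fingers close. It gives the time, the measured TCP pose, the force and the opening at its end, in the units of the state.
- arm.read_state(): the state, without advancing time (a new reading comes with each control period).
- arm.get_image(name): name is "side" or "top"; returns the picture (400x640x3 uint8, blue, green, red); there is no depth.
- arm.camera_info(name): a dict with "fovy" (degrees; the focal length in pixels is half the picture's height over the tangent of half this angle, whatever the lens; pixels are square), "cx", "cy" (the principal point, pixels), "k1" (the pictures are not rectified: a ray, as slopes to the right and down, at radius r is drawn at 1 + k1 r^2 times it, then the intrinsics apply), "rvec" (rotation vector, rad) and "tvec" (3), from world to camera coordinates, as OpenCV has them. Camera axes: x right, y down, z forward; pixel columns grow to the right and rows downward; lengths in m; the calibration is good to about 2 mm. A picture is of the moment at which its call begins. camera_info takes no time and is no camera call.
- arm.close_job(): hands the job in, once; it reports no verdict.
The state is a dict: "clock": time; "qpos": joint angles; "qvel": joint speeds; "joint_efforts": joint torques, N m; "tool_pos": TCP position; "tool_rot": TCP orientation; "ft_force": force on the tool from outside, world axes, zero at the start; "wrist_torque": the same for the moment, N m; "grip_width": opening from 0.0 (shut) to 1.0 (fully open).
Only numpy, scipy, OpenCV 4.12 (cv2) and the standard library are available. Lean on these libraries where they do the work, as an engineer would, in place of code of your own. Each camera call takes 0.05 s, during which the arm holds its last target.

## Working session

There is one attempt and no reset: what is moved stays moved. The work goes in short steps, Python scripts to look and compute and a shell command to move; the robot and the scene stay as the last step left them, time stands still between calls to the robot, and variables do not carry over. Pictures are saved under pics/ and viewed, and the job is handed in when it is done.

```bash
ls; mkdir -p pics; python3 - <<'E'
from station import arm
import cv2,json
s=arm.read_state();print(s)
for n in("side","top"):
    print(n,arm.camera_info(n)); cv2.imwrite(f"pics/{n}0.png",arm.get_image(n))
E
```

```text
pics
{'clock': 0.0, 'qpos': array([-1.40347974,  0.59211383,  0.04826226,  1.60981841, -0.03332629,
        0.94268969, -0.03370129]), 'qvel': array([ 3.21553396e-04,  1.28797269e-03, -1.14804703e-03, -4.55740406e-04,
        8.44328012e-04,  6.78421895e-05, -7.25795417e-04]), 'joint_efforts': array([-4.21775649e-04, -5.48684120e+01,  1.54686850e+00, -1.98123997e+01,
        9.51582973e-03,  8.91699689e-03, -5.01556897e-06]), 'tool_pos': array([0.18670743, 0.69969713, 0.23014524]), 'tool_rot': array([-0.40835433, -3.11472993,  0.00348006]), 'ft_force': array([ 0.27304004,  0.50169052, -0.44870123]), 'wrist_torque': array([-0.02226425, -0.02409178,  0.00081238]), 'grip_width': 1.0010753430829422}
side {'fovy': 53.613103988104704, 'cx': 323.405610644393, 'cy': 198.85246534563993, 'k1': -0.04676758033071749, 'rvec': array([ 2.2233551 , -0.64030992,  0.30632284]), 'tvec': array([-0.39326207,  0.24279403,  0.645467  ])}
top {'fovy': 42.92492796291347, 'cx': 319.3948800784464, 'cy': 199.51024459139822, 'k1': 0.008440984098588839, 'rvec': array([ 1.93188895, -2.24000902,  0.28599178]), 'tvec': array([0.06488097, 0.5022817 , 0.82595247])}
```

View pics/side0.png

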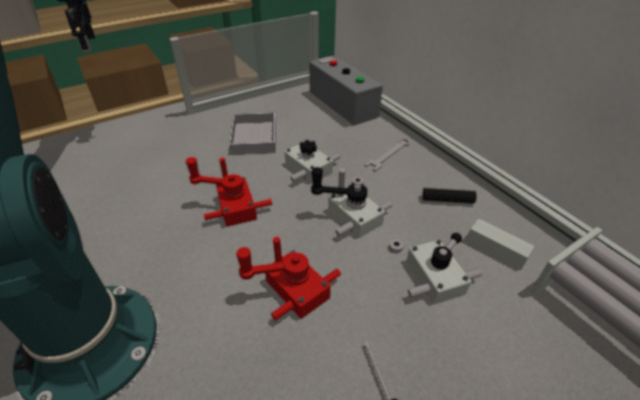

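View pics/top0.png

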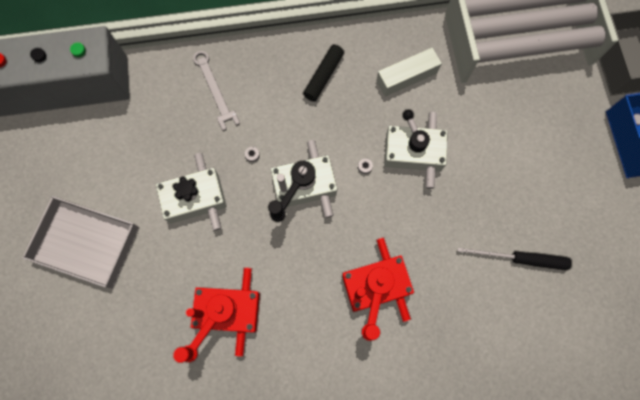

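Candidates: top (303,173) is grey with a long lever with an upright grip and a steel post at (281,180). The two red ones, (218,308) and (379,282), are excluded. The grey clamps at (187,188) with a star knob and (418,140) with a short ball lever are neighbours. Only the one at (303,173) fits. I'll confirm it in an enlarged crop.

```bash
cat > h.py <<'E'
from station import arm
import cv2,numpy as np
from scipy.spatial.transform import Rotation as Ro
def cam(n):
    c=arm.camera_info(n); R=cv2.Rodrigues(np.array(c['rvec']))[0]; f=200/np.tan(np.radians(c['fovy']/2))
    K=np.array([[f,0,c['cx']],[0,f,c['cy']],[0,0,1.]]); return K,np.array([c['k1'],0,0,0,0.]),R,np.array(c['tvec'])
def ray(n,p):
    K,d,R,t=cam(n); u=cv2.undistortPoints(np.array([[p]],float),K,d)[0,0]
    return -R.T@t, R.T@np.array([u[0],u[1],1.])
def plane(n,p,z):
    o,d=ray(n,p); return o+d*(z-o[2])/d[2]
def tri(pt,ps):
    A=[];b=[]
    for n,p in(("top",pt),("side",ps)):
        o,d=ray(n,p); d=d/np.linalg.norm(d); M=np.eye(3)-np.outer(d,d); A.append(M);b.append(M@o)
    x=np.linalg.solve(A[0]+A[1],b[0]+b[1])
    return x,[np.linalg.norm(M@x-q)*1000 for M,q in zip(A,b)]
def proj(n,X):
    K,d,R,t=cam(n); return cv2.projectPoints(np.array(X,float).reshape(-1,1,3),R,t,K,d)[0].reshape(-1,2)
def crop(n,x,y,w,h,s,out,img=None):
    im=arm.get_image(n) if img is None else img
    cv2.imwrite(out,cv2.resize(im[y:y+h,x:x+w],None,fx=s,fy=s,interpolation=cv2.INTER_CUBIC)); return im
E
python3 - <<'E'
from h import *
a=cv2.imread('pics/top0.png')[130:235,245:355];b=cv2.imread('pics/side0.png')[150:250,300:400]
a=cv2.resize(a,(400,382),interpolation=2);b=cv2.resize(b,(382,382),interpolation=2)
cv2.imwrite('pics/c0.png',np.hstack([a,b]))
print(plane('top',(303,173),.082),plane('top',(277,210),.125),plane('side',(357,186),.09),plane('side',(317,171),.125))
print(tri((303,171),(357,184)),tri((277,210),(317,171)))
E
```

```text
[0.55331505 0.01222476 0.082     ] [0.48347309 0.06304619 0.125     ] [0.55741543 0.01526827 0.09      ] [0.48923604 0.06350301 0.125     ]
(array([0.55230916, 0.0114084 , 0.09980909]), [np.float64(1.2185898768712373), np.float64(1.2185898768711558)]) (array([0.48546469, 0.0620419 , 0.12664836]), [np.float64(2.517584381176056), np.float64(2.5175843811761642)])
```

View pics/c0.png

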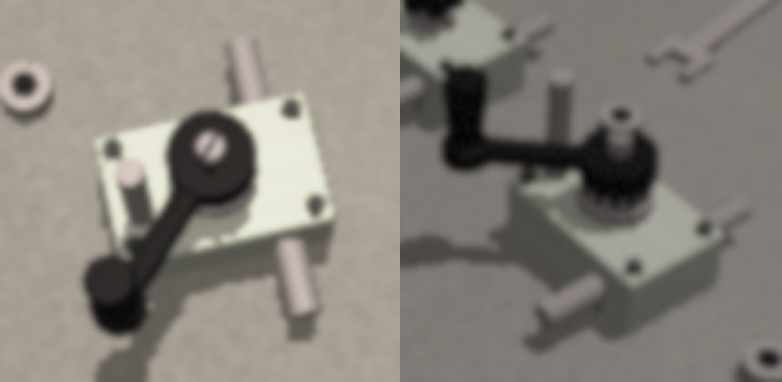

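The crop confirms it: grey clamp, upright-grip lever, steel post at top (281,177), screw end with slot at (302.5,170.4) and grip top at (275.3,207).

```bash
python3 - <<'E'
from h import *
T={'screw':((302.5,170.4),(358.4,179.6),.093),'post':((281,177.3),(342.4,169.9),.113),'grip':((275.3,207),(317.5,169.4),.125)}
P={}
for k,(a,b,z) in T.items():
    x,e=tri(a,b); P[k]=(plane('top',a,z)+plane('side',b,z))/2
    print(k,x.round(4),np.round(e,1),plane('top',a,z).round(4),plane('side',b,z).round(4))
s,p,g=[P[k][:2] for k in('screw','post','grip')]
an=lambda v:np.degrees(np.arctan2(v[1],v[0]))
print('post r',np.linalg.norm(p-s),'ang',an(p-s),'-> yaw',an(p-s)-104.5)
print('grip r',np.linalg.norm(g-s),'ang',an(g-s))
yaw=an(p-s)-104.5
# block corner bolts/edges check
im=cv2.imread('pics/top0.png')
hsv=cv2.cvtColor(im,cv2.COLOR_BGR2HSV)
m=((im.min(2)>175)).astype(np.uint8); m[:, :262]=0;m[:,345:]=0;m[:140]=0;m[230:]=0
c=np.column_stack(np.nonzero(m)[::-1])
W=np.array([plane('top',q,.042)[:2] for q in c.astype(float)],np.float32)
print(len(c),cv2.minAreaRect(W))
print(Ro.from_rotvec(arm.read_state()['tool_rot']).as_matrix().round(3))
# short lever ball neighbour
print('short hub',plane('top',(419,140),.08),'ball',plane('top',(408,115),.08))
E
```

```text
screw [0.5521 0.0113 0.1108] [3.5 3.5] [0.5546 0.0125 0.093 ] [0.5701 0.0281 0.093 ]
post [0.5414 0.0495 0.1158] [1. 1.] [0.5413 0.05   0.113 ] [0.5448 0.0523 0.113 ]
grip [0.4894 0.0645 0.1279] [1.4 1.4] [0.4888 0.0651 0.125 ] [0.4929 0.0675 0.125 ]
post r 0.036401601747676975 ang 122.04028618363942 -> yaw 17.540286183639424
grip r 0.08501022186621668 ang 147.20858808872833
926 ((0.537189781665802, 0.010870639234781265), (0.10868599265813828, 0.107792928814888), 4.838531017303467)
[[-0.966  0.258 -0.   ]
 [ 0.258  0.966 -0.002]
 [-0.    -0.002 -1.   ]]
short hub [ 0.58434039 -0.19975371  0.08      ] ball [ 0.63430563 -0.18957951  0.08      ]
```

```bash
python3 -m inch '[{"grip":8.5,"dx":-3.2,"dy":-3.8},{"dx":-3.2,"dy":-3.8},{"dx":-3.2,"dy":-3.8},{"dx":-3.2,"dy":-3.8},{"dx":-3.2,"dy":-3.8},{"dx":-3.2,"dy":-3.8},{"dx":-3.2,"dy":-3.8},{"dx":-3.2,"dy":-3.8}]'
cat > w.py <<'E'
from h import *
import sys
s=arm.read_state();R=Ro.from_rotvec(s['tool_rot']).as_matrix()
print('t',round(s['clock'],2),'pos',s['tool_pos'].round(4),'jaw deg',np.degrees(np.arctan2(R[1,1],R[0,1])).round(1),'q',s['qpos'].round(2),'F',s['ft_force'].round(1),'g',round(s['grip_width'],3),'z',R[:,2].round(3))
if len(sys.argv)>3:
    d=np.array([float(v) for v in sys.argv[1:4]])-s['tool_pos']; print('tool cm',(R.T@d*100).round(2))
E
python3 w.py .490 .066 .23
```

```text
t 0.1 pos [0.1867 0.6998 0.2303] jaw deg 75.1 q [-1.4   0.59  0.05  1.61 -0.03  0.94 -0.03] F [ 0.4  0.1 -1.6] g 0.998 z [-0.    -0.002 -1.   ]
tool cm [-45.64 -53.42   0.14]validation failed for argument at $[0]...
```

```bash
python3 -m inch '[{"grip":8.5,"dx":-3.2,"dy":-3.8,"dz":0,"turn":0},{"grip":8.5,"dx":-3.2,"dy":-3.8,"dz":0,"turn":0},{"grip":8.5,"dx":-3.2,"dy":-3.8,"dz":0,"turn":0},{"grip":8.5,"dx":-3.2,"dy":-3.8,"dz":0,"turn":0},{"grip":8.5,"dx":-3.2,"dy":-3.8,"dz":0,"turn":0},{"grip":8.5,"dx":-3.2,"dy":-3.8,"dz":0,"turn":0}]'
python3 w.py .490 .066 .23
```

```text
clock: 0.7
tool_pos: [0.3088, 0.4329, 0.2258]
tool_rot: [-0.383, -3.113, 0.0]
ft_force: [0.9, 0.9, -0.1]
grip_width: 0.992
t 0.7 pos [0.3088 0.4329 0.2258] jaw deg 76.0 q [-1.08  0.36  0.05  2.05 -0.04  0.74  0.33] F [ 0.9  0.9 -0.1] g 0.992 z [-0.005  0.    -1.   ]
tool cm [-26.48 -31.2   -0.53]
```

```bash
python3 -m inch '[{"grip":8.5,"dx":-3.2,"dy":-3.8,"dz":0,"turn":0.5},{"grip":8.5,"dx":-3.2,"dy":-3.8,"dz":0,"turn":0.5},{"grip":8.5,"dx":-3.2,"dy":-3.8,"dz":0,"turn":0},{"grip":8.5,"dx":-3.2,"dy":-3.8,"dz":0,"turn":0},{"grip":8.5,"dx":-3.2,"dy":-3.8,"dz":0,"turn":0},{"grip":8.5,"dx":-3.2,"dy":-3.8,"dz":0,"turn":0}]'
python3 w.py .490 .066 .23
```

```text
clock: 1.3
tool_pos: [0.4087, 0.1508, 0.2248]
tool_rot: [-0.608, -3.078, 0.001]
ft_force: [0.8, 0.6, -0.1]
grip_width: 0.997
t 1.3 pos [0.4087 0.1508 0.2248] jaw deg 67.6 q [-0.61  0.24  0.18  2.24 -0.07  0.66  0.81] F [ 0.8  0.6 -0.1] g 0.997 z [-0.004  0.    -1.   ]
tool cm [-10.74  -4.76  -0.55]
```

```bash
python3 -m inch '[{"grip":8.5,"dx":-4,"dy":-1.5,"dz":0,"turn":0},{"grip":8.5,"dx":-4,"dy":-1.5,"dz":0,"turn":0},{"grip":8.5,"dx":-2.5,"dy":-1.5,"dz":0,"turn":0},{"grip":8.5,"dx":0,"dy":0,"dz":0,"turn":1},{"grip":8.5,"dx":0,"dy":0,"dz":0,"turn":1},{"grip":8.5,"dx":0,"dy":0,"dz":0,"turn":0}]'
python3 w.py .490 .066 .16
python3 - <<'E'
from h import *
im=arm.get_image('top');cv2.imwrite('pics/top1.png',cv2.resize(im[80:300,170:430],None,fx=2.5,fy=2.5))
im=arm.get_image('side');cv2.imwrite('pics/side1.png',cv2.resize(im[50:270,200:460],None,fx=2.5,fy=2.5))
E
```

```text
clock: 1.9
tool_pos: [0.4912, 0.0537, 0.2237]
tool_rot: [-1.069, -2.95, 0.009]
ft_force: [-0.9, 0.1, 0.4]
grip_width: 0.994
t 1.9 pos [0.4912 0.0537 0.2237] jaw deg 50.2 q [-0.44  0.33  0.29  2.13 -0.14  0.71  0.83] F [-0.9  0.1  0.4] g 0.994 z [-0.006 -0.004 -1.   ]
tool cm [0.86 0.91 6.37]
```

View pics/top1.png

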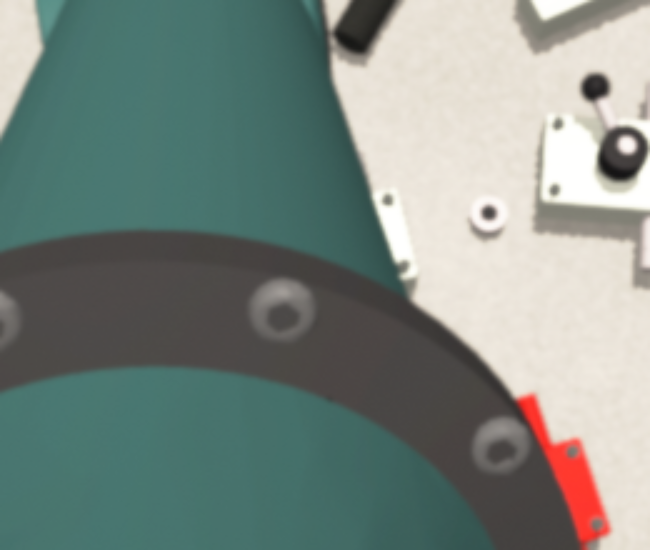

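View pics/side1.png

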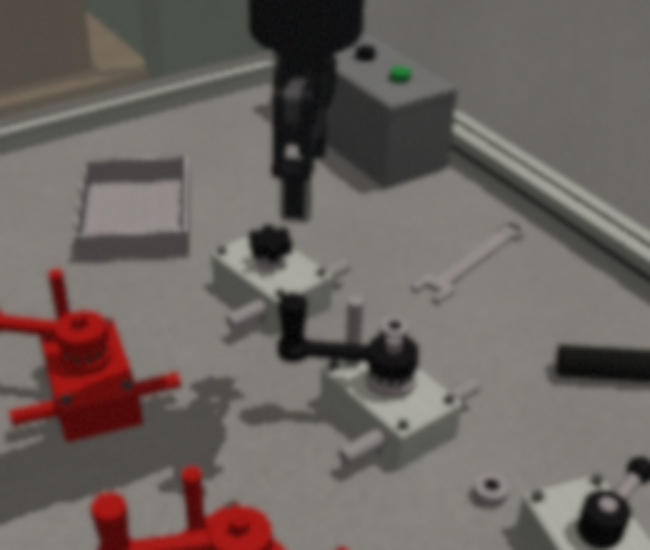

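```bash
python3 -m inch '[{"grip":8.5,"dx":0.9,"dy":0.9,"dz":2,"turn":0},{"grip":8.5,"dx":0,"dy":0,"dz":2.5,"turn":0},{"grip":8.5,"dx":0,"dy":0,"dz":1,"turn":0},{"grip":8.5,"dx":0,"dy":0,"dz":0,"turn":0}]'
python3 w.py .490 .066 .086
python3 - <<'E'
from h import *
im=arm.get_image('side');
s=arm.read_state();print(proj('side',[s['tool_pos'],[.49,.066,.125],[.49,.066,.104]]))
cv2.imwrite('pics/side2.png',cv2.resize(im[100:240,260:400],None,fx=4,fy=4,interpolation=2))
E
```

```text
clock: 2.4
tool_pos: [0.4894, 0.0699, 0.1681]
tool_rot: [-1.044, -2.96, 0.004]
ft_force: [-0.5, -0.6, 0.1]
grip_width: 0.995
t 2.4 pos [0.4894 0.0699 0.1681] jaw deg 51.1 q [-0.43  0.41  0.25  2.18 -0.18  0.57  0.85] F [-0.5 -0.6  0.1] g 0.995 z [-0.004 -0.001 -1.   ]
tool cm [-0.31 -0.24  8.21]
[[315.53739908 151.66717325]
 [316.67284427 170.24282609]
 [316.65259052 178.33143581]]
```

View pics/side2.png

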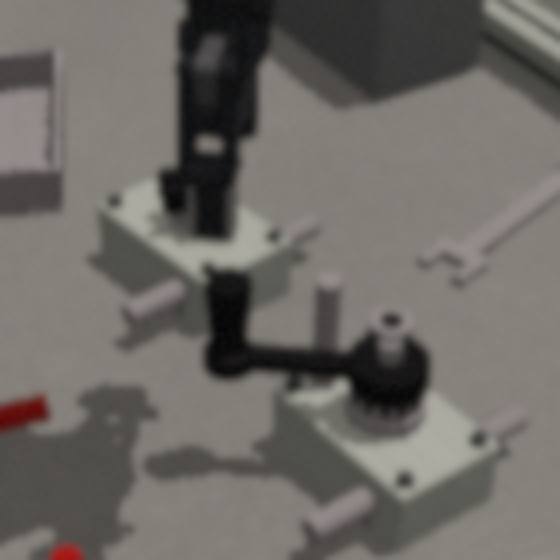

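```bash
python3 -m inch '[{"grip":8.5,"dx":-0.3,"dy":-0.2,"dz":0.5,"turn":0},{"grip":8.5,"dx":0,"dy":0,"dz":2,"turn":0},{"grip":8.5,"dx":0,"dy":0,"dz":2,"turn":0},{"grip":8.5,"dx":0,"dy":0,"dz":2,"turn":0},{"grip":8.5,"dx":0,"dy":0,"dz":1,"turn":0},{"grip":8.5,"dx":0,"dy":0,"dz":0,"turn":0}]'
python3 w.py .490 .066 .086
python3 - <<'E'
from h import *
im=arm.get_image('side');
cv2.imwrite('pics/side3.png',cv2.resize(im[100:240,260:400],None,fx=4,fy=4,interpolation=2))
E
```

```text
clock: 3.05
tool_pos: [0.4966, 0.0655, 0.0958]
tool_rot: [1.041, 2.955, 0.007]
ft_force: [-0.5, -0.5, -0.2]
grip_width: 0.994
t 3.05 pos [0.4966 0.0655 0.0958] jaw deg 51.2 q [-0.36  0.54  0.18  2.22 -0.24  0.39  0.92] F [-0.5 -0.5 -0.2] g 0.994 z [ 0.009  0.002 -1.   ]
tool cm [ 0.55 -0.38  0.97]
```

View pics/side3.png

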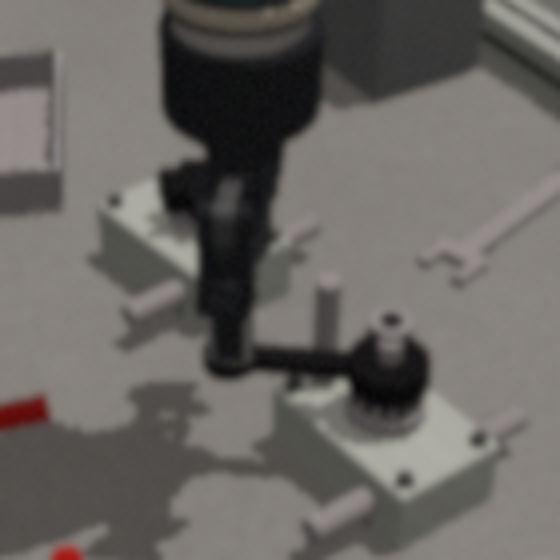

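```bash
python3 -m inch '[{"grip":8.5,"dx":0.5,"dy":-0.4,"dz":0.9,"turn":0},{"grip":8.5,"dx":0,"dy":0,"dz":0,"turn":0},{"grip":4,"dx":0,"dy":0,"dz":0,"turn":0},{"grip":4,"dx":0,"dy":0,"dz":0,"turn":0}]' 50
python3 w.py .490 .066 .086
```

```text
clock: 3.5
tool_pos: [0.4916, 0.0656, 0.0889]
tool_rot: [1.039, 2.951, 0.012]
ft_force: [-0.3, 0.7, 0.8]
grip_width: 0.687
t 3.5 pos [0.4916 0.0656 0.0889] jaw deg 51.2 q [-0.35  0.55  0.17  2.24 -0.25  0.36  0.92] F [-0.3  0.7  0.8] g 0.687 z [ 0.015  0.003 -1.   ]
tool cm [ 0.15 -0.08  0.29]
```

```bash
python3 -m inch '[{"grip":4,"dx":0.15,"dy":0,"dz":0.2,"turn":0},{"grip":3,"dx":0,"dy":0,"dz":0,"turn":0},{"grip":2,"dx":0,"dy":0,"dz":0,"turn":0},{"grip":1,"dx":0,"dy":0,"dz":0,"turn":0},{"grip":1,"dx":0,"dy":0,"dz":0,"turn":0},{"grip":1,"dx":0,"dy":0,"dz":0,"turn":0},{"grip":1,"dx":0,"dy":0,"dz":0,"turn":0}]' 50
python3 w.py .490 .066 .086
```

```text
clock: 4.2
tool_pos: [0.4911, 0.0669, 0.0876]
tool_rot: [1.038, 2.95, 0.013]
ft_force: [0.1, -0.3, -0.0]
grip_width: 0.267
t 4.2 pos [0.4911 0.0669 0.0876] jaw deg 51.2 q [-0.35  0.55  0.17  2.24 -0.25  0.36  0.92] F [ 0.1 -0.3 -0. ] g 0.267 z [ 0.017  0.003 -1.   ]
tool cm [ 0.03 -0.15  0.16]
```

```bash
python3 -m inch '[{"grip":0,"dx":0,"dy":0,"dz":0,"turn":0},{"grip":0,"dx":0,"dy":0,"dz":-0.4,"turn":0},{"grip":0,"dx":0,"dy":0,"dz":-0.4,"turn":0},{"grip":0,"dx":0,"dy":0,"dz":-0.4,"turn":0},{"grip":0,"dx":0,"dy":0,"dz":0,"turn":0}]' 70
python3 w.py .490 .066 .1
python3 - <<'E'
from h import *
im=arm.get_image('side');
cv2.imwrite('pics/side4.png',cv2.resize(im[100:240,260:400],None,fx=4,fy=4,interpolation=2))
E
```

```text
clock: 4.7
tool_pos: [0.4911, 0.0667, 0.0997]
tool_rot: [1.037, 2.95, 0.012]
ft_force: [0.4, -0.4, -4.9]
grip_width: 0.261
t 4.7 pos [0.4911 0.0667 0.0997] jaw deg 51.3 q [-0.36  0.53  0.18  2.23 -0.24  0.38  0.91] F [ 0.4 -0.4 -4.9] g 0.261 z [ 0.017  0.002 -1.   ]
tool cm [ 0.04 -0.12 -0.03]
```

View pics/side4.png

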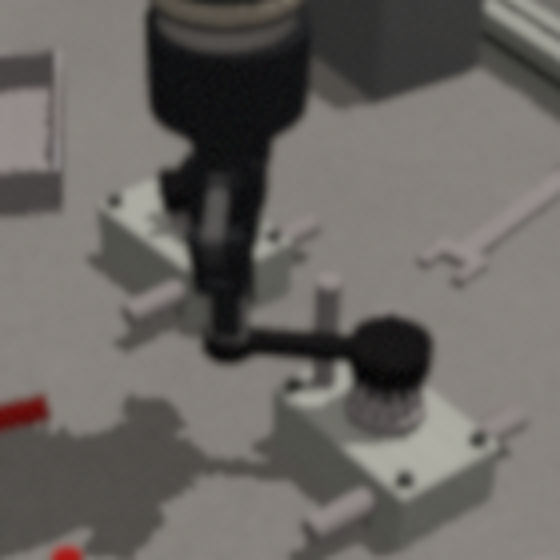

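```bash
python3 -m inch '[{"grip":0,"dx":0,"dy":0,"dz":-0.2,"turn":0},{"grip":0,"dx":-0.05,"dy":-0.9,"dz":0,"turn":-0.75},{"grip":0,"dx":-0.05,"dy":-0.9,"dz":0,"turn":-0.75},{"grip":0,"dx":-0.05,"dy":-0.9,"dz":0,"turn":-0.75},{"grip":0,"dx":0,"dy":0,"dz":0,"turn":0}]'
cat > a.py <<'E'
from h import *
S=np.array([.5572,.0137]); s=arm.read_state(); R=Ro.from_rotvec(s['tool_rot']).as_matrix()
d=s['tool_pos'][:2]-S; y=R[:2,1]
print('t',round(s['clock'],2),'r',round(np.linalg.norm(d)*1e3,1),'ang',np.degrees(np.arctan2(d[1],d[0]))%360,'jaw+90',(np.degrees(np.arctan2(y[1],y[0]))+90)%360,'z',s['tool_pos'][2].round(4),'F',s['ft_force'].round(1),'T',s['wrist_torque'].round(2),'g',round(s['grip_width'],3),'q7',s['qpos'][6].round(2),'tilt',R[:,2].round(3))
E
python3 a.py
```

```text
clock: 5.25
tool_pos: [0.4777, 0.0426, 0.1012]
tool_rot: [0.545, 3.077, 0.007]
ft_force: [1.0, 2.0, -5.1]
grip_width: 0.26
t 5.25 r 84.6 ang 160.05448068550265 jaw+90 159.91485886873102 z 0.1012 F [ 1.   2.  -5.1] T [ 0.28 -0.27  0.15] g 0.26 q7 1.16 tilt [ 0.017  0.002 -1.   ]
```

```bash
python3 -m inch '[{"grip":0,"dx":-0.07,"dy":-1.0,"dz":-0.05,"turn":-0.85},{"grip":0,"dx":-0.07,"dy":-1.0,"dz":-0.05,"turn":-0.85},{"grip":0,"dx":-0.07,"dy":-1.0,"dz":0,"turn":-0.85},{"grip":0,"dx":-0.07,"dy":-1.0,"dz":0,"turn":-0.85},{"grip":0,"dx":0,"dy":0,"dz":0,"turn":0}]'
python3 a.py
```

```text
clock: 5.75
tool_pos: [0.4734, 0.0032, 0.1018]
tool_rot: [-0.199, 3.12, 0.002]
ft_force: [0.3, 1.2, -5.8]
grip_width: 0.258
t 5.75 r 84.4 ang 187.1216692370745 jaw+90 187.29528444448488 z 0.1018 F [ 0.3  1.2 -5.8] T [ 0.43 -0.18  0.05] g 0.258 q7 1.54 tilt [ 0.015  0.002 -1.   ]
```

```bash
python3 -m inch '[{"grip":0,"dx":-0.05,"dy":-1.0,"dz":0,"turn":-0.85},{"grip":0,"dx":-0.05,"dy":-1.0,"dz":0,"turn":-0.85},{"grip":0,"dx":-0.05,"dy":-1.0,"dz":0,"turn":-0.85},{"grip":0,"dx":-0.05,"dy":-1.0,"dz":0,"turn":-0.85},{"grip":0,"dx":-0.05,"dy":-1.0,"dz":0,"turn":-0.85},{"grip":0,"dx":0,"dy":0,"dz":0,"turn":0}]'
python3 a.py
python3 - <<'E'
from h import *
im=arm.get_image('side');
cv2.imwrite('pics/side5.png',cv2.resize(im[100:240,260:400],None,fx=4,fy=4,interpolation=2))
E
```

```text
clock: 6.35
tool_pos: [0.4929, -0.0405, 0.1011]
tool_rot: [-1.091, 2.936, -0.001]
ft_force: [1.4, 0.4, -4.8]
grip_width: 0.26
t 6.35 r 84.1 ang 220.13342463640726 jaw+90 220.7759954353112 z 0.1011 F [ 1.4  0.4 -4.8] T [ 0.38  0.06 -0.06] g 0.26 q7 2.01 tilt [ 0.009  0.003 -1.   ]
```

View pics/side5.png

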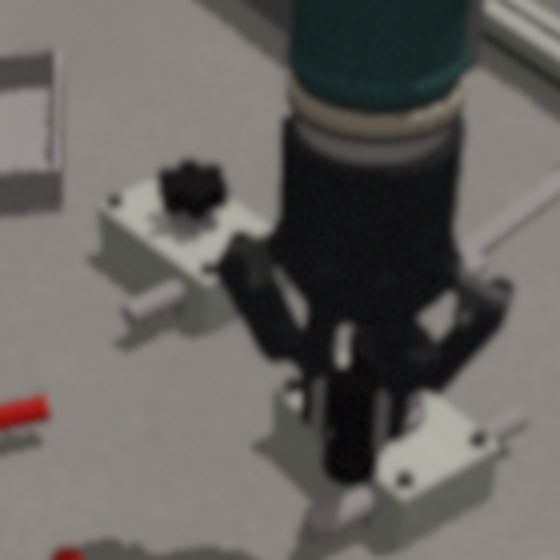

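```bash
python3 -m inch '[{"grip":0,"dx":0,"dy":-0.85,"dz":0,"turn":-0.7},{"grip":0,"dx":0,"dy":-0.8,"dz":0,"turn":-0.65},{"grip":0,"dx":0,"dy":0,"dz":0,"turn":0}]'
python3 a.py
```

```text
clock: 6.7
tool_pos: [0.5033, -0.0506, 0.1008]
tool_rot: [-1.349, 2.829, -0.002]
ft_force: [1.1, -0.0, -4.5]
grip_width: 0.261
t 6.7 r 83.9 ang 229.9954218087199 jaw+90 230.98490887844957 z 0.1008 F [ 1.1 -0.  -4.5] T [ 0.05  0.07 -0.14] g 0.261 q7 2.15 tilt [ 0.007  0.002 -1.   ]
```

```bash
python3 -m inch '[{"grip":0,"dx":0,"dy":-0.08,"dz":0.4,"turn":0},{"grip":0,"dx":0,"dy":0,"dz":0.4,"turn":0},{"grip":0,"dx":0,"dy":0,"dz":0.4,"turn":0},{"grip":0,"dx":0,"dy":0,"dz":0.2,"turn":0},{"grip":0,"dx":0,"dy":0,"dz":0,"turn":0}]'
python3 a.py
```

```text
clock: 7.2
tool_pos: [0.5029, -0.0506, 0.0876]
tool_rot: [-1.335, 2.838, -0.006]
ft_force: [0.3, -0.6, 2.9]
grip_width: 0.26
t 7.2 r 84.2 ang 229.83495001280963 jaw+90 230.3834370370904 z 0.0876 F [ 0.3 -0.6  2.9] T [0.27 0.38 0.01] g 0.26 q7 2.13 tilt [ 0.006 -0.001 -1.   ]
```

```bash
python3 -m inch '[{"grip":3.5,"dx":0,"dy":0,"dz":0,"turn":0},{"grip":3.5,"dx":0,"dy":0,"dz":0,"turn":0},{"grip":3.5,"dx":0,"dy":0,"dz":0,"turn":0}]'
python3 a.py
python3 - <<'E'
from h import *
im=arm.get_image('side');
a=cv2.resize(im[100:240,260:400],(390,390),interpolation=2)
im=arm.get_image('top');b=cv2.resize(im[130:235,245:350],(390,390),interpolation=2)
cv2.imwrite('pics/side6.png',np.hstack([a,b]))
E
```

```text
clock: 7.5
tool_pos: [0.5035, -0.0492, 0.0884]
tool_rot: [-1.337, 2.835, -0.007]
ft_force: [-0.7, 0.8, -0.2]
grip_width: 0.408
t 7.5 r 82.7 ang 229.51484560182791 jaw+90 230.48568319825958 z 0.0884 F [-0.7  0.8 -0.2] T [0.01 0.01 0.01] g 0.408 q7 2.13 tilt [ 0.008 -0.001 -1.   ]
```

View pics/side6.png

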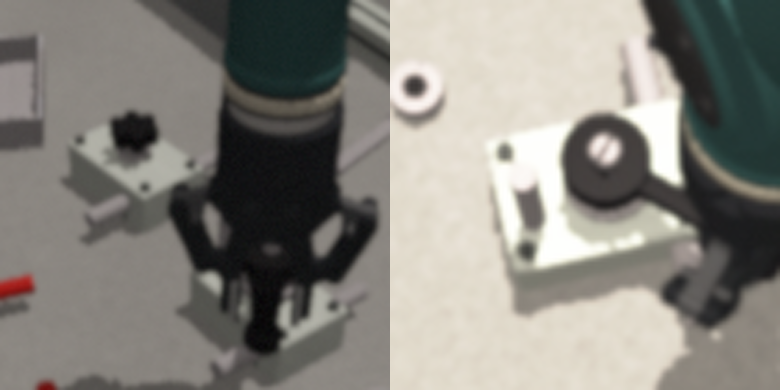

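The lever now points a quarter turn back (top crop arm towards lower right), hub down, screw end proud, and the slot is unchanged. I'll regrip and turn clockwise.

```bash
python3 -m inch '[{"grip":0,"dx":0.15,"dy":0,"dz":0,"turn":0},{"grip":0,"dx":0,"dy":0,"dz":0,"turn":0},{"grip":0,"dx":0,"dy":0,"dz":0,"turn":0},{"grip":0,"dx":-0.05,"dy":0.9,"dz":0,"turn":0.75},{"grip":0,"dx":-0.05,"dy":0.9,"dz":0,"turn":0.75},{"grip":0,"dx":-0.05,"dy":0.9,"dz":0,"turn":0.75},{"grip":0,"dx":0,"dy":0,"dz":0,"turn":0}]' 70
python3 a.py
```

```text
clock: 8.3
tool_pos: [0.4856, -0.0299, 0.0886]
tool_rot: [-0.865, 3.01, -0.006]
ft_force: [0.9, 0.3, -0.5]
grip_width: 0.259
t 8.3 r 83.9 ang 211.31677762561606 jaw+90 212.08360799049876 z 0.0886 F [ 0.9  0.3 -0.5] T [0.04 0.06 0.06] g 0.259 q7 1.87 tilt [ 0.011 -0.001 -1.   ]
```

```bash
python3 -m inch '[{"grip":0,"dx":-0.07,"dy":1.0,"dz":0,"turn":0.85},{"grip":0,"dx":-0.07,"dy":1.0,"dz":0,"turn":0.85},{"grip":0,"dx":-0.07,"dy":1.0,"dz":0,"turn":0.85},{"grip":0,"dx":-0.07,"dy":1.0,"dz":0,"turn":0.85},{"grip":0,"dx":-0.07,"dy":1.0,"dz":0,"turn":0.85}]' 70
python3 a.py
```

```text
clock: 8.8
tool_pos: [0.4729, 0.017, 0.0885]
tool_rot: [0.06, 3.132, -0.004]
ft_force: [-0.6, 0.4, 1.7]
grip_width: 0.261
t 8.8 r 84.4 ang 177.79100365808893 jaw+90 177.81683048696527 z 0.0885 F [-0.6  0.4  1.7] T [-0.06  0.    0.28] g 0.261 q7 1.41 tilt [ 0.009 -0.003 -1.   ]
```

```bash
python3 -m inch '[{"grip":0,"dx":-0.07,"dy":1.0,"dz":0,"turn":0.85},{"grip":0,"dx":-0.07,"dy":1.0,"dz":0,"turn":0.85},{"grip":0,"dx":-0.07,"dy":1.0,"dz":0,"turn":0.85},{"grip":0,"dx":-0.07,"dy":1.0,"dz":0,"turn":0.85},{"grip":0,"dx":0,"dy":0,"dz":0,"turn":0}]' 70
python3 a.py
```

```text
clock: 9.3
tool_pos: [0.4838, 0.0557, 0.0884]
tool_rot: [0.798, 3.033, -0.004]
ft_force: [-1.5, -0.7, 3.5]
grip_width: 0.258
t 9.3 r 84.6 ang 150.20141144618148 jaw+90 150.53739412722285 z 0.0884 F [-1.5 -0.7  3.5] T [-0.07  0.17  0.07] g 0.258 q7 1.05 tilt [ 0.004 -0.004 -1.   ]
```

```bash
python3 -m inch '[{"grip":0,"dx":-0.04,"dy":0.85,"dz":0,"turn":0.7},{"grip":0,"dx":-0.04,"dy":0.8,"dz":0,"turn":0.7},{"grip":0,"dx":0,"dy":0,"dz":0,"turn":0},{"grip":0,"dx":0,"dy":0,"dz":0,"turn":0}]' 70
python3 a.py
python3 -m inch '[{"grip":2.6,"dx":0,"dy":0,"dz":0,"turn":0},{"grip":5,"dx":0,"dy":0,"dz":0,"turn":0},{"grip":7,"dx":0,"dy":0,"dz":0,"turn":0},{"grip":8.5,"dx":0,"dy":0,"dz":0,"turn":0},{"grip":8.5,"dx":0,"dy":0,"dz":0,"turn":0},{"grip":8.5,"dx":0,"dy":0,"dz":0,"turn":0}]'
python3 a.py
```

```text
clock: 9.7
tool_pos: [0.4924, 0.0679, 0.0885]
tool_rot: [1.073, 2.95, -0.006]
ft_force: [-1.2, 1.4, 2.3]
grip_width: 0.264
t 9.7 r 84.5 ang 140.0743264568614 jaw+90 140.03033450034914 z 0.0885 F [-1.2  1.4  2.3] T [0.16 0.11 0.11] g 0.264 q7 0.91 tilt [ 0.001 -0.004 -1.   ]
clock: 10.3
tool_pos: [0.4913, 0.0646, 0.0879]
tool_rot: [1.071, 2.951, -0.008]
ft_force: [0.7, -0.6, 0.2]
grip_width: 0.993
t 10.3 r 83.3 ang 142.29609516544426 jaw+90 140.09688805418355 z 0.0879 F [ 0.7 -0.6  0.2] T [-0.02 -0.01 -0.02] g 0.993 q7 0.92 tilt [ 0.    -0.006 -1.   ]
```

Now I'll rise straight up and back away to see the result.

```bash
python3 -m inch '[{"grip":8.5,"dx":0,"dy":0,"dz":-2,"turn":0},{"grip":8.5,"dx":0,"dy":0,"dz":-4,"turn":0},{"grip":8.5,"dx":0,"dy":0,"dz":-4,"turn":0},{"grip":8.5,"dx":0,"dy":0,"dz":-3,"turn":0},{"grip":8.5,"dx":3,"dy":4,"dz":0,"turn":0},{"grip":8.5,"dx":3,"dy":4,"dz":0,"turn":0},{"grip":8.5,"dx":3,"dy":4,"dz":0,"turn":0},{"grip":8.5,"dx":3,"dy":4,"dz":0,"turn":0}]'
python3 -m inch '[{"grip":8.5,"dx":2,"dy":4,"dz":0,"turn":0},{"grip":8.5,"dx":2,"dy":4,"dz":0,"turn":0},{"grip":8.5,"dx":2,"dy":4,"dz":0,"turn":0},{"grip":8.5,"dx":0,"dy":0,"dz":0,"turn":0}]'
python3 - <<'E'
from h import *
im=arm.get_image('top');cv2.imwrite('pics/top7f.png',im)
a=cv2.resize(im[130:235,245:350],(390,390),interpolation=2)
im=arm.get_image('side');b=cv2.resize(im[150:250,300:400],(390,390),interpolation=2)
cv2.imwrite('pics/c7.png',np.hstack([a,b]))
E
```

```text
clock: 11.1
tool_pos: [0.5045, 0.2596, 0.2229]
tool_rot: [1.099, 2.939, -0.011]
ft_force: [0.4, 0.3, -0.0]
grip_width: 0.998
clock: 11.5
tool_pos: [0.5348, 0.4057, 0.2213]
tool_rot: [1.08, 2.949, -0.002]
ft_force: [0.3, 0.6, -0.5]
grip_width: 0.99
```

View pics/c7.png

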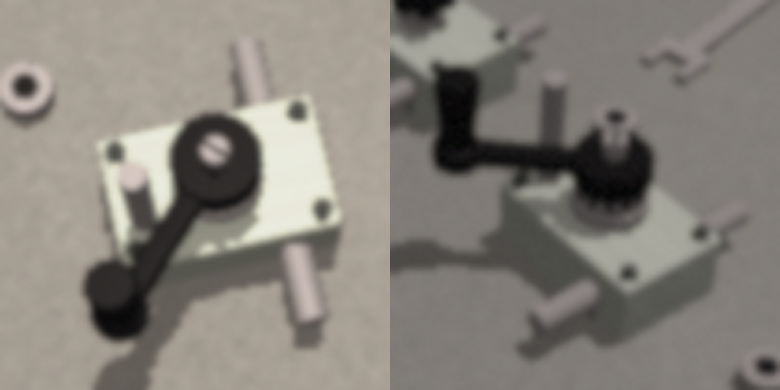

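View pics/top7f.png

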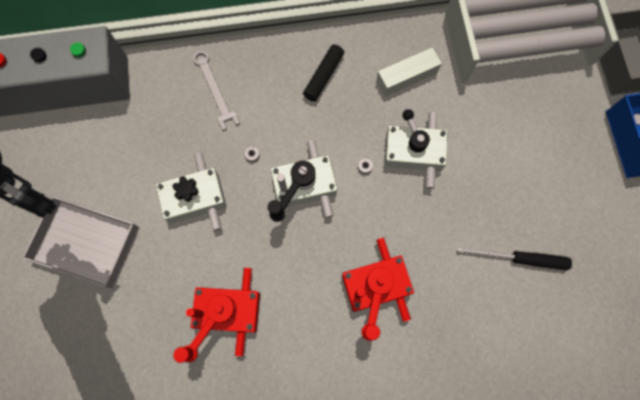

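The slot has gone from "/" to "\", the lever is down and the short lever is unmoved at top (408,115). I'll put numbers on the slot turn and grip position, then hand in.

```bash
python3 - <<'E'
from h import *
S=plane('top',(302.5,170.4),.093)[:2]
g=plane('top',(274.7,206.8),.125)[:2]-S; a=np.degrees(np.arctan2(g[1],g[0]))
print('r',np.linalg.norm(g),'clamp dir',a-5,'y',.085*np.sin(np.radians(a-5)))
A=cv2.imread('pics/top0.png')[156:186,288:318];B=cv2.imread('pics/top7f.png')[156:186,288:318]
f=lambda i:cv2.resize(i,(390,390),interpolation=2)
cv2.imwrite('pics/slot.png',np.hstack([f(A),f(B)]))
d=cv2.absdiff(cv2.imread('pics/top0.png'),cv2.imread('pics/top7f.png'))[95:190,380:455]
print('short clamp diff max',d.max(), 'F',arm.read_state()['ft_force'].round(1))
E
```

```text
r 0.08438293078956893 clamp dir 135.6263510671675 y 0.059443447063759085
short clamp diff max 3 F [-0.7 -1.3 -0.4]
```

View pics/slot.png

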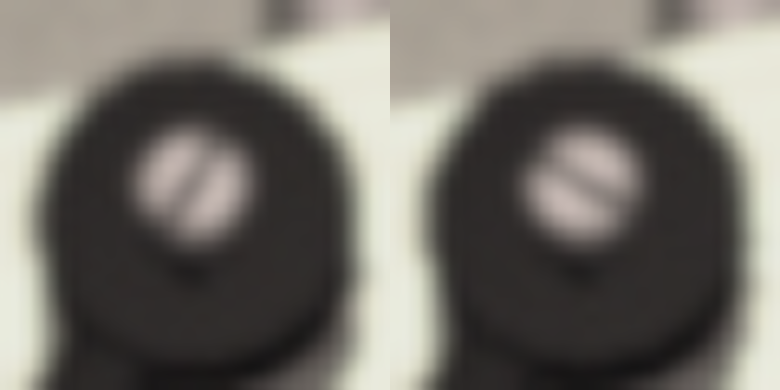

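The slot turned about 90° clockwise, so the screw should read about 1.8 rad, with the lever at 136° and down. Handing in.

```bash
python3 -c "
from station import arm
print(arm.close_job())"
```

```text
the job is handed in; nothing more can be done
None
```

The job is handed in; the simulator gave no verdict. I gripped the lever of the grey clamp with the post and lifted it about 13 mm. I swung it about 90° anticlockwise and let it drop into the serrations. Then I turned it about 90° clockwise back near the post, let go and moved clear, with about 11.6 s of the 45 s used.

**Last checks:**
- **Screw:** the slot has turned about 90° clockwise from the start picture, so the screw reads about 1.8 rad (estimated by eye from the slot, needs more than 1.0).
- **Lever:** it points in about 136° in the clamp's frame, with the grip about 59 mm along +y (needs more than 42). The hub is down and the screw end stands proud.
- **Mid-way drop:** the TCP came back to its original grasp height with a small upward push. The slot looked unchanged, so the lever was down in the serrations with the screw still at its starting turn.
- **Short lever:** that part of the picture is identical before and after.

**What disagreed:** my side-view reading of the screw end was about 15 mm off in x and y, so I used the top view for it. The two views also differed by 2 to 4 mm on the post and grip, slightly more than the stated 2 mm calibration. My first move call was refused for its format and moved nothing.

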